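# Index the parts carousel and stow a carton on its empty sloping tray

### The job

Put the brown staples carton away on the blue three-tray parts carousel. First turn the carousel (the upright black grips are there for that) until its empty tray comes round to the yellow arrow at the front and the spring roller clicks into its notch; then lay the carton on that sloping tray, flat and lengthwise, down against the front lip, lowering it into place rather than dropping it. Leave the carousel at that stop and the other things on the bench where they are.

Things in the scene. Friction and masses are not known exactly. Their poses are not given: they have to be found in the camera images.
- carousel: Grey foot of the carousel, fixed to the bench. Origin on the turning axis at bench height; its -x axis points to the front, where a yellow arrow (153 to 178 mm from the axis, 42 mm high) marks the stop. Radius 150 mm, at the arrow 185 mm. The centre column carries a round dish (radius 60 mm, 212 to 226 mm high; tape roll in it up to 241 mm) over the trays' inner ends.
- deck (a joint): Turning angle, rad, growing anticlockwise from above. 0 (or 6.283) = empty tray at the arrow. A cam with a spring roller has stops every 2.094 rad (120 degrees) and draws the deck into the nearest one; it starts one stop away, near 2.09 or 4.19. Turning takes 4 N at a grip to break out and 7 N just before the ridge at 60 degrees; past it the spring helps.
- detent_arm (a joint): Swing of the spring-loaded roller arm beside the arrow, rad: about 0 when its brass roller sits in a notch of the cam (clicked in), up to 0.45 on the lobe between two stops.
- grip_a (a point): Point on the axis of an upright black grip (cylinder 20 mm across, from 50 to 118 mm above the bench, 120 mm from the turning axis), 98 mm above the bench. This grip stands 60 degrees anticlockwise, from above, of the empty tray; the grips stand midway between trays and are fixed to the deck.
- grip_b (a point): The same point on the grip 60 degrees clockwise of the empty tray.
- grip_c (a point): The same point on the third grip, 180 degrees from the empty tray.
- empty_tray (a point): The empty one of three blue trays, sloping down outward at 30 degrees. Origin mid-floor, 92 mm from the turning axis, 90 mm above the bench; x up the slope to the axis, y across, z square to the floor. Floor x -58 to 60 mm; front lip's inner face at x -55, 14 mm high; side lips at y -35 and 35, 6 mm high. With the carton against the lip the two origins coincide.
- carton: Brown closed carton of staples, 60 (x) x 110 (y) x 28 (z) mm, about 0.2 kg, lying flat on the bench on the robot's right. Origin at the centre of its underside. Grasp across the 60 mm side. Either end may go down to the lip.
- pliers: Bystander: pliers, 190 x 54 x 14 mm, lying. Origin at the centre of its underside; leave it alone.
- duct_tape: Bystander: grey roll of tape, 103 mm across, 48 mm high, lying flat. Origin at the centre of its underside; leave it alone.
- screwdriver: Bystander: black-handled screwdriver, 179 x 25 x 25 mm, lying. Origin at the centre of its underside; leave it alone.
- wrench: Bystander: open-ended wrench, 190 x 30 x 7 mm, lying. Origin at the centre of its underside; leave it alone.
- solvent_can: Bystander: flat dark solvent can, 58 x 95 x 168 mm, standing. Origin at the centre of its underside; leave it alone.
- marker: Bystander: white marker with black cap, 135 mm long, lying. Origin at the centre of its underside; leave it alone.
- scissors: Bystander: red-handled scissors, 87 x 199 x 9 mm, lying. Origin at the centre of its underside; leave it alone.
- drink_can: Bystander: drinks can, 66 mm across, 115 mm high, standing. Origin at the centre of its underside; leave it alone.
There are look-alikes about, which are no part of the job. Leave any orange look-alike of the carton alone.

How it is judged:
On the way, in this order (a step that is already met when the one before it is completed fails the run):
1. the empty tray is at the front arrow with the roller clicked into its notch, the carton still lying on the bench ((value of joint deck between -0.05 and 0.05 rad or value of joint deck between 6.2332 and 6.3332 rad) and value of joint detent_arm below 0.03 rad and height (world z) of carton below 0.03 m), for 0.1 s.
2. the carton is brought down onto the empty tray while still in the gripper, not dropped ((value of joint deck between -0.05 and 0.05 rad or value of joint deck between 6.2332 and 6.3332 rad) and value of joint detent_arm below 0.03 rad and contact force between the fingers and carton above 0.3 N and x of carton in the frame of empty_tray between -0.008 and 0.03 m and y of carton in the frame of empty_tray between -0.008 and 0.008 m and z of carton in the frame of empty_tray between -0.004 and 0.015 m and angle between the y axis of carton and the x axis of empty_tray, either way round below 0.2 rad and angle between the z axis of carton and the z axis of empty_tray, either way round below 0.2 rad), for 0.05 s.
At the end, for the whole second after the job is handed in: The empty tray is at the yellow arrow (within 0.05 rad), roller in its notch, deck at rest. The carton lies still, flat and lengthwise on that tray: within 8 degrees and 6 mm of its floor, within 8 mm of its centre line, at most 10 mm short of the lip. No other thing moved over 30 mm ((value of joint deck between -0.05 and 0.05 rad or value of joint deck between 6.2332 and 6.3332 rad) and value of joint detent_arm below 0.03 rad and velocity of joint deck between -0.05 and 0.05 rad/s and linear speed of carton below 0.02 m/s and x of carton in the frame of empty_tray between -0.005 and 0.01 m and y of carton in the frame of empty_tray between -0.008 and 0.008 m and z of carton in the frame of empty_tray between -0.004 and 0.006 m and angle between the y axis of carton and the x axis of empty_tray, either way round below 0.14 rad and angle between the z axis of carton and the z axis of empty_tray, either way round below 0.14 rad); the robot touches nothing.
It fails at once if another thing on the bench is moved by more than 30 mm (distance of any of pliers, duct_tape, screwdriver, wrench, solvent_can, marker, scissors, drink_can from where it was at the start of the episode above 0.03 m).
It also fails if it takes over 58 s, if anything falls off the work surface, if the arm or the gripper's body presses on something with over 40 N, if the wrist force passes 120 N, or if a joint passes its speed limit or range.

### The arm

A 6-joint arm with a two-finger parallel gripper is mounted at the origin on a cart in front of the work surface, level with it; the furniture and walls round the work are solid. World frame = base frame: x ahead of the robot, y to its left, z up, the work surface at z = 0. Lengths are in m, angles in rad, forces in N, time in s.
With the tool pointing down it reaches from about 0.325 to 0.775 m from the base axis. Payload 5.5 kg.
Tool frame: the origin (TCP) lies on the centre line of the jaws, within the pads' length; the fingertips stand 25 mm ahead of it and the grasp point (between the pads) lies 6 mm ahead of it; z points along the fingers, y is the line along which they close (so a half turn about z gives the same grasp; the last joint's range is limited). The gripper opens to 88 mm and grips with 3 to 60 N. Pads are 20 mm wide; open, the fingers measure 115 mm over their backs; the gripper's body (75 mm by 178 mm) begins 61 mm behind the grasp point.
Start: joints at [1.084, 0.091, 1.231, -0, 1.82, -0.057], TCP at [0.25, 0.545, 0.248] pointing down, gripper open.
Joint ranges: [-2.87, 2.87], [-0.86, 2.18], [0.17, 2.46], [-1.51, 4.65], [0.06, 2.69], [-2.65, 2.65]. Speed limits (rad/s): [2.57, 2.57, 3.01, 3.14, 3.14, 3.14].

### API

Orientations are given as a unit quaternion [x, y, z, w].
In Python, from plant import monitor, vision, hand_in gives the robot as it stands.
- The arm moves only by the tool step_arm, never from a script. Its argument "series" is a list of rows, each a list of 3 entries, a list of its own where there are three numbers: the turn, a rotation vector about the world's x, y, z in units of 6 degrees (1.0 is 6 degrees), then the shift along the world's x, y, z in units of 60 mm (1.0 is 60 mm), then the opening, from 0 (shut) to 1 (fully open). A call has 1 to 12 rows; each row shifts and turns the commanded pose from where the row before left it; what a row does not reach is not made up. A row lasts 1/8 s, in which the tool goes at most 62.5 mm and 10.7 degrees, less where a joint would pass 70% of its speed; a pose out of reach is approached as far as the arm can. A call is refused whole if a number of a shift passes 1 or a number of a turn 1, either way. A call with a gripper value outside its range is refused whole. The fingers move at their own pace and stop on an object; the grip force is fixed at half the most. Time passes only in rows, so rows that do not move let the fingers close. It gives the time, the measured TCP pose, the force, the opening and the grip force at its end, in the units of the state.
- monitor.observe(): the state, without advancing time (a new reading comes with each control period).
- vision.capture(name): name is "scene" or "side" or "wrist"; returns a dict with "image" (480x640x3 uint8, blue, green, red), "depth" (480x640 float32, m along the optical axis (not along the pixel's ray), 0 where there is no reading), "vfov" (degrees; the focal length in pixels is half the picture's height over the tangent of half this angle, whatever the lens; pixels are square), "cx", "cy" (the principal point, pixels), "origin" and "rotation" of the camera in the world. Camera axes: x right, y down, z forward; pixel columns grow to the right and rows downward; lengths in m; the calibration is good to about 2 mm. The wrist camera is an equidistant fisheye: a pixel r from the principal point sees the ray r / f radians off the axis. A picture is of the moment at which its call begins.
- hand_in(): hands the job in; it is judged then, once.
The state is a dict: "clock": time; "q": joint angles; "dq": joint speeds; "effort": joint torques, N m; "eef_pos": TCP position; "tcp_rot": TCP orientation; "wrist_force": force on the tool from outside, world axes, zero at the start; "torque": the same for the moment, N m; "gripper_width": finger opening in m; "gripper_force": force on a finger pad.
Only numpy, scipy, OpenCV 4.12 (cv2) and the standard library are available. Lean on these libraries where they do the work, as an engineer would, in place of code of your own. Each camera call takes 0.05 s, during which the arm holds its last target. There are 200 camera calls.

## Working session

There is one attempt and no reset: what is moved stays moved. The work goes in short steps, Python scripts to look and compute and a tool call to move; the robot and the scene stay as the last step left them, time stands still between calls to the robot, and variables do not carry over. Pictures are saved under pics/ and viewed, at most 10 in all, crops included, and the job is handed in when it is done.

Besides the shell and the picture viewer there is one more tool, called in YAML: its name, and indented under it one key for each argument. step_arm: Moves the arm, as the interface text tells. Its arguments: {"type":"object","properties":{"series":{"type":"array"}},"required":["series"]}

```bash
mkdir -p pics; ls
cat > h.py <<'E'
import numpy as np, cv2
from plant import monitor, vision
def cap(n,save=None):
    c=vision.capture(n)
    np.savez(f'{save or n}.npz',**{k:np.array(v) for k,v in c.items()})
    if save: cv2.imwrite(f'pics/{save}.png',c['image'])
    return c
def load(n): return dict(np.load(f'{n}.npz'))
def pts(c):
    im=c['image'];H,W=im.shape[:2];f=H/2/np.tan(np.radians(float(c['vfov']))/2)
    v,u=np.mgrid[:H,:W].astype(float);d=c['depth']
    p=np.stack([(u-c['cx'])/f*d,(v-c['cy'])/f*d,d],-1)
    R=np.array(c['rotation']);P=p@R.T+np.array(c['origin']);P[d==0]=np.nan
    return P
E
python3 - <<'E'
from h import *
for n in('scene','side'):
    c=cap(n,n+'0');print(n,c['vfov'],c['cx'],c['cy'],c['origin'],np.round(c['rotation'],3).tolist(),(c['depth']>0).mean())
s=monitor.observe();print({k:np.round(v,3).tolist() for k,v in s.items()})
E
```

```text
pics
scene 54.98910586503308 318.9206761511757 238.56173132499148 [-0.2507099  -0.76737207  0.76930717] [0.805, -0.353, 0.2, -0.432] 0.9959928385416666
side 44.42878108668942 321.9180690100742 242.69359873166596 [0.09107078 1.6003048  0.76271885] [-0.104, 0.822, -0.556, 0.073] 0.8713118489583334
{'clock': 0.1, 'q': [1.084, 0.092, 1.232, -0.0, 1.82, -0.057], 'dq': [-0.0, -0.002, -0.005, -0.0, 0.001, 0.002], 'effort': [0.002, -44.786, -40.757, 0.07, 0.029, -0.0], 'eef_pos': [0.25, 0.545, 0.247], 'tcp_rot': [0.213, 0.977, -0.001, -0.0], 'wrist_force': [-1.336, 0.199, 0.415], 'torque': [0.003, -0.007, -0.031], 'gripper_force': 0.0, 'gripper_width': 0.088}
```

```bash
sed -i "s/R=np.array(c\['rotation'\])/R=Rot.from_quat(c['rotation']).as_matrix()/; 1a from scipy.spatial.transform import Rotation as Rot" h.py
python3 - <<'E'
from h import *
for n in('scene0','side0'):
    c=load(n);P=pts(c);print(n,[np.round(P[v,u],3).tolist() for v,u in((240,320),(300,320),(400,320))])
E
```

```text
scene0 [[0.59, -0.028, 0.034], [0.421, -0.18, 0.002], [0.694, 0.044, -0.848]]
side0 [[0.582, -0.25, 0.006], [0.47, 0.177, -0.001], [0.348, 0.64, 0.018]]
```

View pics/scene0.png

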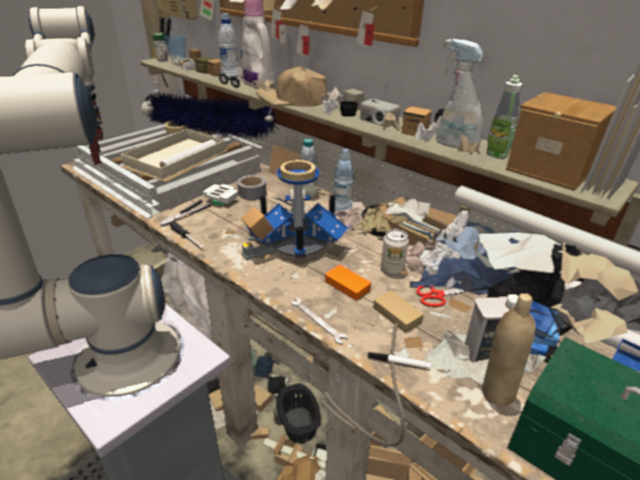

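View pics/side0.png

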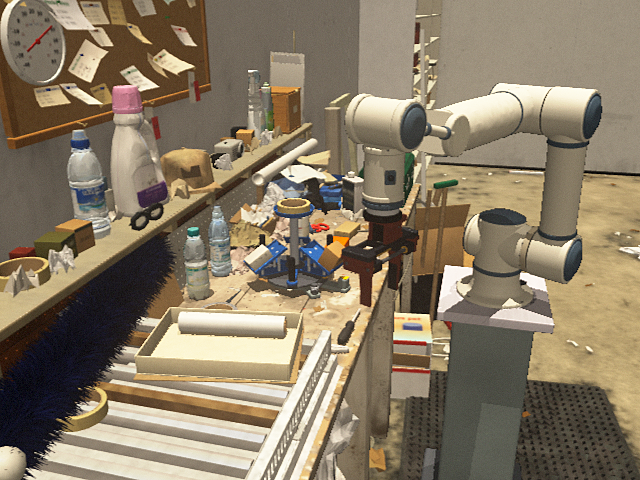

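Scene view: the carousel stands at about (298,225) with its arrow at (247,246). There are two candidate cartons, orange at (348,281) and brown at (398,309). The brown one fits the description and the orange one is the look-alike. I'll confirm in an enlarged crop.

Run:
```python
from h import *
c=load('scene0');P=pts(c)
a=cv2.resize(c['image'][150:350,230:450],None,fx=3.6,fy=3,interpolation=cv2.INTER_CUBIC)[:600,:800]
cv2.imwrite('pics/crop1.png',a)
d=load('side0');Q=pts(d)
cv2.imwrite('pics/crop2.png',cv2.resize(d['image'][190:310,225:385],None,fx=5,fy=5,interpolation=cv2.INTER_CUBIC))
hsv=cv2.cvtColor(c['image'],cv2.COLOR_BGR2HSV)
# carton top
z=P[...,2]
for nm,(u0,u1,v0,v1) in dict(brown=(365,432,283,335),orange=(320,376,260,302)).items():
    m=np.zeros(z.shape,bool);m[v0:v1,u0:u1]=True
    m&=(z>.022)&(z<.036)
    m=cv2.morphologyEx(m.astype(np.uint8),cv2.MORPH_OPEN,np.ones((3,3)))
    n,l,st,_=cv2.connectedComponentsWithStats(m);k=1+st[1:,4].argmax();m=l==k
    xy=P[m][:,:2];r=cv2.minAreaRect((xy*1000).astype(np.float32));print(nm,m.sum(),r,np.median(P[m][:,2]),hsv[m].mean(0))
# carousel blue
for nm,D,PP in(('scene',c,P),('side',d,Q)):
    h=cv2.cvtColor(D['image'],cv2.COLOR_BGR2HSV)
    m=(h[...,0]>95)&(h[...,0]<125)&(h[...,1]>130)&(PP[...,2]>.04)&(PP[...,2]<.26)&(np.abs(PP[...,0]-.6)<.35)&(np.abs(PP[...,1]-.1)<.35)
    p=PP[m];print(nm,m.sum(),p.min(0),p.max(0))
    # dish/tape top
    m=(PP[...,2]>.205)&(PP[...,2]<.25)&(np.abs(PP[...,0]-.6)<.35)&(np.abs(PP[...,1]-.1)<.25)
    vv,uu=np.where(m);print(m.sum(),uu.min(),uu.max(),vv.min(),vv.max())
    p=PP[m&(PP[...,2]>.234)];print(len(p),p.min(0),p.max(0),cv2.minEnclosingCircle((p[:,:2]*1000).astype(np.float32)))
    # yellow arrow
    m=(h[...,0]>20)&(h[...,0]<32)&(h[...,1]>150)&(PP[...,2]>.02)&(PP[...,2]<.06)&(np.abs(PP[...,0]-.5)<.25)&(np.abs(PP[...,1]-.1)<.35)
    vv,uu=np.where(m);print('yel',m.sum(),uu.mean(),vv.mean(),np.median(PP[m],0))
```

```text
brown 837 ((509.4194030761719, -352.7200927734375), (112.40509796142578, 64.5477523803711), 80.50556945800781) 0.028581761993229704 [ 18.12783751 106.38709677 208.54480287]
orange 677 ((511.4917297363281, -192.83241271972656), (113.17756652832031, 64.76563262939453), 89.38333892822266) 0.02867041393888592 [ 15.17725258 219.27031019 235.76070901]
scene 1695 [ 0.43877165 -0.09758938  0.04073   ] [0.85091031 0.44983473 0.25936798]
2260 276 421 116 184
652 [ 0.53326567 -0.14894296  0.23400695] [0.89241821 0.3499094  0.24924623] ((792.5551147460938, 100.6108169555664), 266.595703125)
yel 16 245.3125 244.4375 [0.41665429 0.09847573 0.04386761]
side 625 [ 0.43404924 -0.0569314   0.04032495] [0.80184245 0.19097235 0.22652097]
766 159 313 194 232
211 [0.53260919 0.00753284 0.23400573] [0.62857569 0.11018793 0.24329816] ((582.7530517578125, 61.176658630371094), 53.943397521972656)
yel 14 345.2857142857143 277.42857142857144 [0.41419094 0.10023906 0.04141253]
```

View pics/crop1.png

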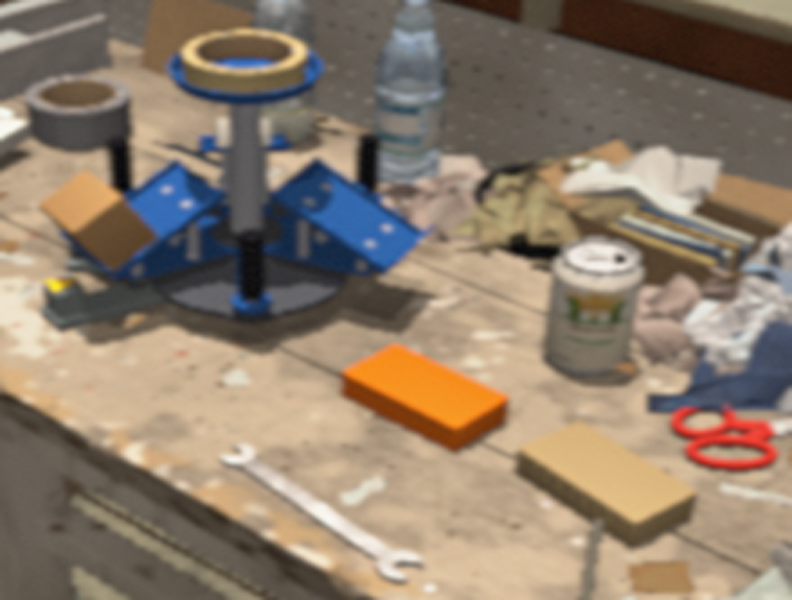

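View pics/crop2.png

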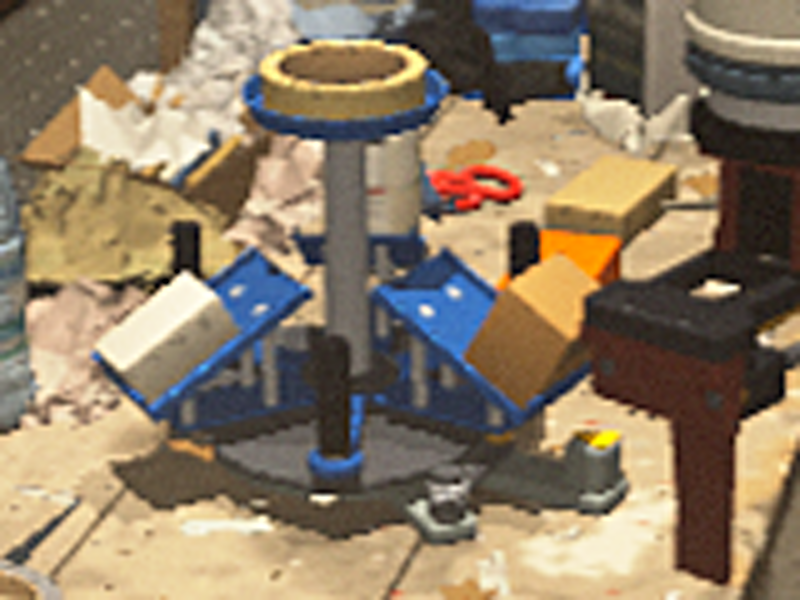

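Crop 1 shows the brown carton at crop (605,480), which is scene (398,309); the orange look-alike is at crop (425,395). The right-hand tray, crop (350,220), is bare blue. Crop 2 shows the other two trays loaded: tan box in front, white box at the back left. So the deck stands near +2.09 and has to turn 120° clockwise. Now I'll refine the numbers.

Run:
```python
from h import *
from scipy.optimize import least_squares
A=[]
for n in('scene0','side0'):
    c=load(n);P=pts(c);h=cv2.cvtColor(c['image'],cv2.COLOR_BGR2HSV)
    near=np.hypot(P[...,0]-.583,P[...,1]-.061)
    m=(P[...,2]>.236)&(P[...,2]<.247)&(near<.075)&(h[...,0]<35)
    p=P[m][:,:2];hull=cv2.convexHull((p*1000).astype(np.float32))[:,0]
    print(n,'tape',m.sum(),cv2.minEnclosingCircle(hull),cv2.fitEllipse(hull))
    m=(P[...,2]>.06)&(P[...,2]<.125)&(near<.17)&(h[...,2]<70)
    k,l,st,ce=cv2.connectedComponentsWithStats(m.astype(np.uint8))
    for i in range(1,k):
        if st[i,4]>8:
            q=P[l==i];print(' dark',st[i],np.median(q,0).round(3),q[:,2].max().round(3), 'ang',np.degrees(np.arctan2(*(np.median(q,0)[[1,0]]-[.061,.583]))).round(1))
    m=(near<.19)&(P[...,2]>.05)&(P[...,2]<.2)&(near>.035)
    q=P[m];ang=np.degrees(np.arctan2(q[:,1]-.061,q[:,0]-.583))%360
    for a in range(0,360,20):
        s=(ang>=a)&(ang<a+20)
        if s.sum()>3:print('  ',a,s.sum(),np.percentile(q[s][:,2],98).round(3),end=';')
    print()
c=load('scene0');P=pts(c)
z=P[...,2]
for zt in(.024,.0265):
    m=np.zeros(z.shape,bool);m[283:335,365:432]=True;m&=(z>zt)&(z<.034)
    m=cv2.morphologyEx(m.astype(np.uint8),cv2.MORPH_OPEN,np.ones((3,3)))
    n,l,st,_=cv2.connectedComponentsWithStats(m);m=l==1+st[1:,4].argmax()
    print('carton',m.sum(),cv2.minAreaRect((P[m][:,:2]*1000).astype(np.float32)))
# obstacles near carton
for nm,(x0,x1,y0,y1) in dict(near=(.3,.75,-.6,-.2),mid=(.3,.75,-.2,-.1)).items():
    m=(z>.05)&(z<.4)&(P[...,0]>x0)&(P[...,0]<x1)&(P[...,1]>y0)&(P[...,1]<y1)
    k,l,st,ce=cv2.connectedComponentsWithStats(m.astype(np.uint8))
    for i in range(1,k):
        if st[i,4]>30: print(nm,st[i],P[l==i].min(0).round(3),P[l==i].max(0).round(3))
```

```text
scene0 tape 247 ((581.3668212890625, 57.496009826660156), 51.77750015258789) ((582.3006591796875, 54.94036102294922), (95.29776763916016, 100.52619171142578), 121.81263732910156)
 dark [259 195   7  19  84] [0.545 0.164 0.101] 0.119 ang 110.5
 dark [330 195   5  19  86] [0.694 0.019 0.096] 0.122 ang -20.6
 dark [295 226   8  22 145] [ 0.493 -0.037  0.095] 0.121 ang -132.4
 dark [250 229   7   9  16] [0.435 0.082 0.076] 0.104 ang 171.9
   0 8 0.123;   20 83 0.123;   40 76 0.121;   60 23 0.12;   80 5 0.124;   100 125 0.119;   120 26 0.124;   140 163 0.14;   160 456 0.141;   180 428 0.134;   200 32 0.125;   220 168 0.12;   240 47 0.124;   260 293 0.118;   280 318 0.117;   300 169 0.122;   320 67 0.121;   340 70 0.121;
side0 tape 171 ((582.7530517578125, 61.1766357421875), 53.94334411621094) ((580.4808349609375, 58.35592269897461), (94.24060821533203, 105.5846939086914), 28.87251091003418)
 dark [259 235   6  10  48] [0.691 0.027 0.105] 0.119 ang -17.4
 dark [327 235   6  10  51] [ 0.491 -0.019  0.107] 0.12 ang -138.8
 dark [285 238   5   5  18] [ 0.625 -0.009  0.095] 0.109 ang -58.8
 da
[... 515 characters left out ...]
4283447265625), (111.64000701904297, 64.5477523803711), 80.50556945800781)
carton 634 ((508.68572998046875, -352.5171813964844), (110.70414733886719, 61.35167694091797), 81.17041015625)
near [415 128  20  12 103] [ 0.736 -0.254  0.349] [ 0.75  -0.203  0.386]
near [461 135   7  17  43] [ 0.739 -0.344  0.354] [ 0.75  -0.323  0.388]
near [ 409  142  175   62 3216] [ 0.72  -0.6    0.315] [ 0.75 -0.2   0.4 ]
near [ 382  225  176  127 7873] [ 0.435 -0.6    0.05 ] [ 0.75  -0.201  0.193]
mid [383 113  10   9  38] [ 0.738 -0.127  0.367] [ 0.75  -0.101  0.392]
mid [377 133  38  19 328] [ 0.722 -0.2    0.316] [ 0.75  -0.101  0.338]
mid [368 220  21  11 111] [ 0.708 -0.156  0.05 ] [ 0.749 -0.101  0.071]
```

step_arm:
  series:
    - [[0,0,1],[0.2,-0.95,0.05],0.55]
    - [[0,0,1],[0.2,-0.95,0.05],0.55]
    - [[0,0,1],[0.2,-0.95,0.05],0.55]
    - [[0,0,1],[0.2,-0.95,0.05],0.55]
    - [[0,0,1],[0.2,-0.95,0.05],0.55]
    - [[0,0,1],[0.2,-0.95,0.05],0.55]
    - [[0,0,1],[0.2,-0.95,0],0.55]
    - [[0,0,1],[0.2,-0.95,0],0.55]
    - [[0,0,1],[0.2,-0.95,0],0.55]
    - [[0,0,1],[0.2,-0.95,0],0.55]
    - [[0,0,0],[0,0,0],0.55]

```text
clock: 1.48
eef_pos: [0.3699, -0.0281, 0.2648]
tcp_rot: [-0.3, 0.954, 0.0, -0.001]
wrist_force: [-0.1, -0.0, -0.3]
gripper_width: 0.0481
gripper_force: 0.0
```

step_arm:
  series:
    - [[0,0,0],[0.7,0,0],0.55]
    - [[0,0,0],[0.7,0,0],0.55]
    - [[0,0,0],[0.71,0,0],0.55]
    - [[0,0,0],[0,0,-0.6],0.55]
    - [[0,0,0],[0,0,-0.6],0.55]
    - [[0,0,0],[0,0,-0.4],0.55]
    - [[0,0,0],[0,0,0],0.55]

```text
clock: 2.35
eef_pos: [0.4954, -0.023, 0.1672]
tcp_rot: [-0.304, 0.953, 0.001, -0.002]
wrist_force: [-0.3, 0.3, 0.0]
gripper_width: 0.0483
gripper_force: 0.0
```

Run:
```python
from h import *
c=cap('scene','s1')
cv2.imwrite('pics/crop3.png',cv2.resize(c['image'][150:270,210:370],None,fx=5,fy=5,interpolation=cv2.INTER_CUBIC))
```

```text
(no output)
```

View pics/crop3.png

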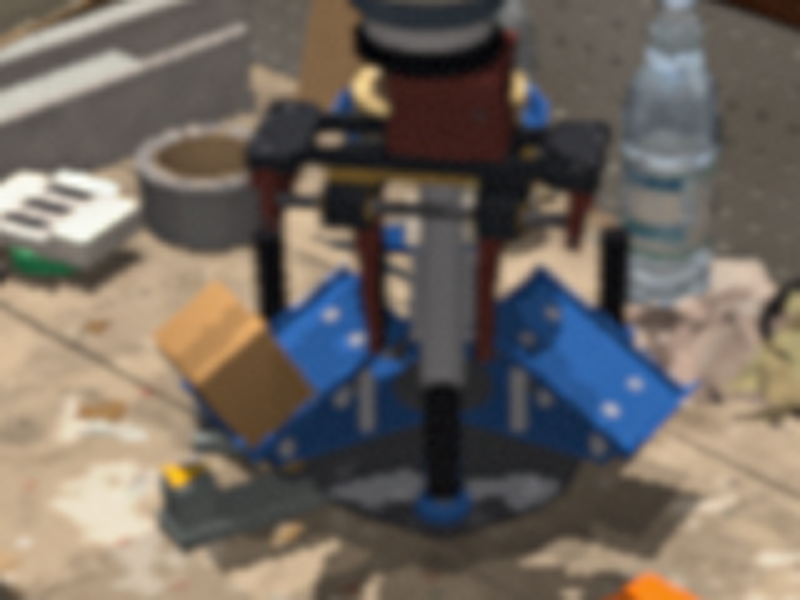

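Picture: both fingers, crop (372,300) and (487,300), straddle grip_b at (443,430), about 6 mm too far left. I'll correct that, go down, and narrow the fingers to a loose cage.

step_arm:
  series:
    - [[0,0,0],[0.03,-0.1,0],0.55]
    - [[0,0,0],[0,0,-0.45],0.55]
    - [[0,0,0],[0,0,-0.45],0.55]
    - [[0,0,0],[0,0,0],0.34]
    - [[0,0,0],[0,0,0],0.32]
    - [[0,0,0],[0,0,0],0.3]

```text
clock: 3.15
eef_pos: [0.4993, -0.0307, 0.1176]
tcp_rot: [-0.304, 0.953, -0.001, 0.001]
wrist_force: [-1.0, 0.3, -0.5]
gripper_width: 0.0267
gripper_force: 0.0
```

Run:
```python
import numpy as np
c=np.array([.582,.056]);th=np.radians(np.linspace(226.5,104.5,22))
p=c+.12*np.c_[np.cos(th),np.sin(th)]
print(np.round(np.diff(p,axis=0)/.06,2).tolist(),p[11],p[-1])
```

```text
[[-0.14, 0.15], [-0.12, 0.16], [-0.11, 0.17], [-0.09, 0.18], [-0.07, 0.19], [-0.05, 0.2], [-0.03, 0.2], [-0.01, 0.2], [0.01, 0.2], [0.03, 0.2], [0.05, 0.2], [0.07, 0.19], [0.09, 0.18], [0.11, 0.17], [0.12, 0.16], [0.14, 0.15], [0.15, 0.13], [0.17, 0.12], [0.18, 0.1], [0.19, 0.08], [0.19, 0.06]] [0.46749414 0.09189441] [0.5519544  0.17217772]
```

step_arm:
  series:
    - [[0,0,-0.8],[-0.14,0.15,0],0.3]
    - [[0,0,-0.8],[-0.12,0.16,0],0.3]
    - [[0,0,-0.8],[-0.11,0.17,0],0.3]
    - [[0,0,-0.8],[-0.09,0.18,0],0.3]
    - [[0,0,-0.8],[-0.07,0.19,0],0.3]
    - [[0,0,-0.8],[-0.05,0.2,0],0.3]
    - [[0,0,-0.8],[-0.03,0.2,0],0.3]
    - [[0,0,-0.8],[-0.01,0.2,0],0.3]
    - [[0,0,-0.8],[0.01,0.2,0],0.3]
    - [[0,0,-0.8],[0.03,0.2,0],0.3]

```text
clock: 4.4
eef_pos: [0.4638, 0.0789, 0.1172]
tcp_rot: [0.112, 0.994, -0.002, 0.001]
wrist_force: [-1.8, -7.3, 3.1]
gripper_width: 0.0271
gripper_force: 3.3
```

step_arm:
  series:
    - [[0,0,-0.8],[0.05,0.2,0],0.3]
    - [[0,0,-0.8],[0.07,0.19,0],0.3]
    - [[0,0,-0.8],[0.09,0.18,0],0.3]
    - [[0,0,-0.8],[0.11,0.17,0],0.3]
    - [[0,0,-0.8],[0.12,0.16,0],0.3]
    - [[0,0,-0.8],[0.14,0.15,0],0.3]
    - [[0,0,-0.8],[0.15,0.13,0],0.3]
    - [[0,0,-0.8],[0.17,0.12,0],0.3]
    - [[0,0,-0.8],[0.18,0.1,0],0.3]
    - [[0,0,-0.8],[0.19,0.08,0],0.3]
    - [[0,0,-0.4],[0.19,0.06,0],0.3]
    - [[0,0,0],[0,0,0],0.3]

```text
clock: 5.9
eef_pos: [0.5519, 0.173, 0.1165]
tcp_rot: [0.523, 0.853, 0.0, 0.0]
wrist_force: [-0.1, 0.4, 0.4]
gripper_width: 0.0263
gripper_force: 0.0
```

step_arm:
  series:
    - [[0,0,0],[0,0,0],0.5]
    - [[0,0,0],[0,0,0],0.55]
    - [[0,0,0],[0,0,0.5],0.55]
    - [[0,0,0],[0,0,0.8],0.55]
    - [[0,0,0],[0,0,0.8],0.55]
    - [[0,0,0],[-0.5,0.5,0.5],0.55]
    - [[0,0,0],[-0.8,0,0],0.55]
    - [[0,0,0],[-0.9,-0.4,0],0.55]
    - [[0,0,0],[0,-0.95,0],0.8]
    - [[0,0,0],[0,-0.95,0],1]
    - [[0,0,0],[0,-0.95,0],1]
    - [[0,0,0],[0,-0.95,0],1]

```text
clock: 7.4
eef_pos: [0.4185, -0.0508, 0.272]
tcp_rot: [0.522, 0.853, 0.0, 0.001]
wrist_force: [0.6, 0.5, 0.3]
gripper_width: 0.0847
gripper_force: 0.0
```

Run:
```python
from h import *
c=cap('scene','s2');d=cap('side','d2')
a=cv2.resize(c['image'][150:350,230:450],(660,600),interpolation=cv2.INTER_CUBIC)[:330]
b=cv2.resize(d['image'][190:310,225:385],(660,495),interpolation=cv2.INTER_CUBIC)[200:470]
cv2.imwrite('pics/crop4.png',np.vstack([a,b]))
for n,D in(('s',c),('d',d)):
    P=pts(D);h=cv2.cvtColor(D['image'],cv2.COLOR_BGR2HSV)
    near=np.hypot(P[...,0]-.582,P[...,1]-.056)
    m=(P[...,2]>.06)&(P[...,2]<.125)&(near<.17)&(near>.08)&(h[...,2]<70)
    k,l,st,ce=cv2.connectedComponentsWithStats(m.astype(np.uint8))
    for i in range(1,k):
        if st[i,4]>30:
            q=np.median(P[l==i],0);o=np.array(D['origin'])[:2]-q[:2];q[:2]-=.008*o/np.linalg.norm(o)
            print(n,st[i],q.round(3),'ang',np.degrees(np.arctan2(q[1]-.056,q[0]-.582)).round(1))
P=pts(c);z=P[...,2];m=np.zeros(z.shape,bool);m[283:335,365:432]=True;m&=(z>.0265)&(z<.034)
m=cv2.morphologyEx(m.astype(np.uint8),cv2.MORPH_OPEN,np.ones((3,3)))
n,l,st,_=cv2.connectedComponentsWithStats(m);m=l==1+st[1:,4].argmax()
print('carton',m.sum(),cv2.minAreaRect((P[m][:,:2]*1000).astype(np.float32)))
```

```text
s [260 195   7  20  86] [0.552 0.171 0.099] ang 104.5
s [331 195   5  15  61] [0.7   0.021 0.103] ang -16.4
s [294 226   8  22 163] [ 0.496 -0.029  0.094] ang -135.3
d [259 235   6  15  75] [0.696 0.022 0.098] ang -16.6
d [327 234   5  19  83] [ 0.494 -0.029  0.094] ang -136.0
d [288 257   8  23 146] [0.552 0.17  0.094] ang 104.7
carton 634 ((509.718994140625, -351.7637634277344), (110.89115905761719, 62.44363021850586), 80.32205963134766)
```

View pics/crop4.png

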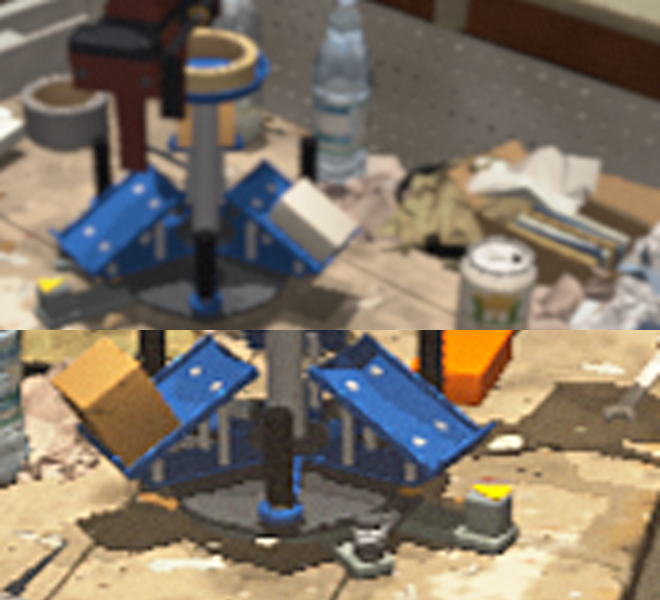

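Picture: the empty tray now sits at the arrow (top panel, (110,225)), and the brown carton hasn't moved. Next I measure the tray axis and floor, and the clearance beside the carton.

Run:
```python
from h import *
ctr=np.array([.5817,.0545]);f=np.radians(164.2);out=np.array([np.cos(f),np.sin(f)]);tan=np.array([-out[1],out[0]])
for n in('s2','d2'):
    D=load(n);P=pts(D);h=cv2.cvtColor(D['image'],cv2.COLOR_BGR2HSV)
    d=P[...,:2]-ctr;r=d@out;t=d@tan
    m=(h[...,0]>95)&(h[...,0]<125)&(h[...,1]>120)&(r>.045)&(r<.14)&(abs(t)<.05)&(P[...,2]>.05)&(P[...,2]<.13)
    zf=.09-(r-.092)*np.tan(np.pi/6);e=P[...,2]-zf
    mm=m&(abs(t)<.028)&(abs(e)<.01);q=np.c_[r[mm],t[mm]]
    A=np.c_[q-[.092,0],np.ones(len(q))];s,*_=np.linalg.lstsq(A,P[...,2][mm],rcond=None);print(n,mm.sum(),'slope',s.round(4))
    for a in(.06,.08,.1,.12):
        k=m&(abs(r-a)<.01)&(abs(e)<.012);print('  r',a,'t',np.percentile(t[k],[1,99]).round(4))
P=pts(load('s2'));c=np.array([.509,-.3523]);a=np.radians(80.7);L=np.array([np.cos(a),np.sin(a)]);W=np.array([L[1],-L[0]])
d=P[...,:2]-c;l=d@L;w=d@W
for s in(-1,1):
    m=(abs(l)<.02)&(s*w>.036)&(s*w<.065);print('side',s,m.sum(),P[m][:,2].max())
m=(abs(l)<.06)&(abs(w)<.11)&(P[...,2]>.04);print('body zone',m.sum(),P[m].min(0) if m.any() else '',P[m].max(0) if m.any() else '')
m=(abs(w)<.02)&(P[...,2]>.02)&(abs(l)<.07)
print(np.percentile(l[m&(P[...,2]>.0265)],[0.5,99.5]))
m=(abs(l)<.04)&(P[...,2]>.0265)&(abs(w)<.05);print(np.percentile(w[m],[0.5,99.5]))
```

```text
s2 419 slope [-0.575   0.0072  0.0902]
  r 0.06 t [-0.0344  0.0397]
  r 0.08 t [-0.0387  0.0391]
  r 0.1 t [-0.0398  0.0392]
  r 0.12 t [-0.0366  0.0392]
d2 321 slope [-0.5718  0.0025  0.0896]
  r 0.06 t [-0.044   0.0406]
  r 0.08 t [-0.0432  0.0392]
  r 0.1 t [-0.0414  0.0381]
  r 0.12 t [-0.0402  0.0386]
side -1 140 0.005067994649391894
side 1 70 0.0046518860944008145
body zone 0  
[-0.05498785  0.05462409]
[-0.03033806  0.02980593]
```

step_arm:
  series:
    - [[0,0,-1],[0.25,-0.84,0],1]
    - [[0,0,-1],[0.25,-0.84,0],1]
    - [[0,0,-1],[0.25,-0.84,0],1]
    - [[0,0,-1],[0.25,-0.84,-0.3],1]
    - [[0,0,-1],[0.25,-0.84,-0.5],1]
    - [[0,0,-1],[0.25,-0.82,-0.5],1]
    - [[0,0,0],[0,0,-0.9],1]
    - [[0,0,0],[0,0,0],1]

```text
clock: 8.5
eef_pos: [0.5073, -0.348, 0.1335]
tcp_rot: [0.76, 0.649, -0.001, -0.006]
wrist_force: [0.1, -0.1, -0.1]
gripper_width: 0.0878
gripper_force: 0.0
```

Run:
```python
from h import *
s=monitor.observe();R=Rot.from_quat(s['tcp_rot']).as_matrix();print(np.round(s['eef_pos'],4),np.degrees(np.arctan2(R[1,1],R[0,1])),R[:,2].round(4),np.round(s['q'],2))
```

```text
[ 0.5073 -0.348   0.1335] -8.999837860969194 [-0.0089  0.0074 -0.9999] [-0.66  0.15  1.37  0.    1.63 -0.5 ]
```

step_arm:
  series:
    - [[0,0,0],[0.03,-0.07,-0.6],1]
    - [[0,0,0],[0,0,-0.6],1]
    - [[0,0,0],[0,0,-0.3],1]
    - [[0,0,0],[0,0,0],1]
    - [[0,0,0],[0,0,0],1]

```text
clock: 9.12
eef_pos: [0.5121, -0.355, 0.0524]
tcp_rot: [0.76, 0.649, 0.0, 0.002]
wrist_force: [0.4, 0.2, 0.9]
gripper_width: 0.088
gripper_force: 0.0
```

step_arm:
  series:
    - [[0,0,0],[-0.03,0.03,-0.25],1]
    - [[0,0,0],[0,0,0],1]
    - [[0,0,0],[0,0,0],1]

```text
clock: 9.5
eef_pos: [0.5091, -0.3527, 0.0345]
tcp_rot: [0.761, 0.649, -0.0, -0.0]
wrist_force: [-0.3, -0.3, 0.8]
gripper_width: 0.0876
gripper_force: 0.0
```

Run:
```python
from h import *
for i in range(3):
    s=monitor.observe();R=Rot.from_quat(s['tcp_rot']).as_matrix();print(np.round(s['eef_pos'],4),np.degrees(np.arctan2(R[1,1],R[0,1])),R[:,2].round(4),np.round(s['q'],4),np.round(s['dq'],3))
    vision.capture('wrist')
```

```text
[ 0.5091 -0.3527  0.0345] -9.031516314544534 [-3.e-04  2.e-04 -1.e+00] [-0.6608  0.2045  1.4865 -0.      1.451  -0.5032] [-0.002 -0.003 -0.009 -0.    -0.001  0.001]
[ 0.5092 -0.3528  0.0348] -9.031899510570682 [ 1.e-04 -1.e-04 -1.e+00] [-0.6608  0.2044  1.4862 -0.      1.4509 -0.5032] [-0.002 -0.002 -0.006 -0.    -0.002 -0.001]
[ 0.5093 -0.3529  0.0349] -9.032717844315558 [ 3.e-04 -2.e-04 -1.e+00] [-0.6609  0.2043  1.486   0.      1.4509 -0.5032] [ 0.    -0.002 -0.004 -0.    -0.001  0.   ]
```

step_arm:
  series:
    - [[0,0,0],[0,0,0.02],0.75]
    - [[0,0,0],[0,0,0],0.6]
    - [[0,0,0],[0,0,0],0.5]
    - [[0,0,0],[0,0,0],0.5]
    - [[0,0,0],[0,0,0],0.5]
    - [[0,0,0],[0,0,0.5],0.5]
    - [[0,0,0],[0,0,0.9],0.5]
    - [[0,0,0],[0,0,0.9],0.5]
    - [[0,0,0],[0,0,0.9],0.5]
    - [[0,0,0],[0,0,0],0.5]
    - [[0,0,0],[0,0,0],0.5]

```text
clock: 11.02
eef_pos: [0.509, -0.3526, 0.2264]
tcp_rot: [0.761, 0.649, -0.0, -0.001]
wrist_force: [0.0, -0.2, -3.0]
gripper_width: 0.0601
gripper_force: 29.9
```

Run:
```python
from h import *
c=cap('scene','s3');P=pts(c)
s=monitor.observe();p=np.array(s['eef_pos']);R=Rot.from_quat(s['tcp_rot']).as_matrix();print(p.round(4),s['gripper_width'],s['gripper_force'])
h=cv2.cvtColor(c['image'],cv2.COLOR_BGR2HSV)
q=(P-p)@R  # tool frame
m=(abs(q[...,0])<.08)&(abs(q[...,1])<.045)&(q[...,2]>-.02)&(q[...,2]<.06)&(h[...,0]>10)&(h[...,0]<26)&(h[...,1]>60)&(h[...,2]>60)
t=q[m];print(len(t),np.percentile(t,[1,99],axis=0).round(4),'topz',np.percentile(t[:,2],[5,20,50]).round(4))
```

```text
[ 0.5087 -0.3524  0.2252] 0.05973538239491682 29.923181533813477
1066 [[-0.0554 -0.0392 -0.0046]
 [ 0.0543  0.0314  0.0328]] topz [0.0045 0.0057 0.0073]
```

step_arm:
  series:
    - [[0,0,0.95],[-0.15,0.3,0.04],0.5]
    - [[0,0,0.95],[-0.15,0.6,0.04],0.5]
    - [[0,0,0.95],[-0.15,0.65,0.04],0.5]
    - [[0,0,0.95],[-0.15,0.7,0.04],0.5]
    - [[0,0,0.95],[-0.15,0.7,0.04],0.5]
    - [[0,0,0.95],[-0.15,0.7,0.04],0.5]
    - [[0,0,0.95],[-0.15,0.7,0.04],0.5]
    - [[0,0,0.95],[-0.15,0.7,0.04],0.5]
    - [[0,0,0.95],[-0.15,0.7,0.04],0.5]
    - [[0,0,0.95],[-0.13,0.7,0.04],0.5]
    - [[0,0,0.95],[-0.12,0.65,0.04],0.5]
    - [[0,0,0.95],[-0.12,0.45,0.01],0.5]

```text
clock: 12.58
eef_pos: [0.405, 0.1017, 0.2524]
tcp_rot: [0.262, 0.965, -0.001, -0.002]
wrist_force: [-0.3, -0.3, -2.1]
gripper_width: 0.0598
gripper_force: 29.9
```

step_arm:
  series:
    - [[-0.272,-0.962,0],[0,0,0],0.5]
    - [[-0.272,-0.962,0],[0,0,0],0.5]
    - [[-0.272,-0.962,0],[0,0,0],0.5]
    - [[-0.272,-0.962,0],[0,0,0],0.5]
    - [[-0.272,-0.962,0],[0,0,0],0.5]
    - [[0,0,0.9],[0,0,0],0.5]
    - [[0,0,0.9],[0,0,0],0.5]
    - [[0,0,0],[0,0,0],0.5]
    - [[0,0,0],[0,0,0],0.5]

```text
clock: 13.7
eef_pos: [0.4069, 0.1005, 0.2536]
tcp_rot: [0.167, 0.952, 0.021, 0.256]
wrist_force: [0.1, -0.4, -1.8]
gripper_width: 0.06
gripper_force: 29.9
```

```bash
cat > pose.py <<'E'
from h import *
f=np.radians(164.2);out=np.array([np.cos(f),np.sin(f),0]);up=np.array([0,0,1.])
n=.5*out+np.cos(np.pi/6)*up;u=-np.cos(np.pi/6)*out+.5*up;y=np.cross(n,u)
B=np.c_[u,y,n];T=np.array([.5817,.0545,.09])+.092*out
s=monitor.observe();p=np.array(s['eef_pos']);R=Rot.from_quat(s['tcp_rot']).as_matrix()
o=p+.036*R[:,2]
print('tcp',p.round(4),'carton in tray (mm)',((o-T)@B*1000).round(1))
G=np.c_[-u,y,-n]
if R[:,1]@y<0: G=np.c_[u,-y,-n]
print('turn needed /6deg',(Rot.from_matrix(G@R.T).as_rotvec(degrees=True)/6).round(3))
print('shift to x3,d80,d8,d0:',*[((T+B@np.array([.003,0,d])-.036*(-n)*1-p)/.06).round(3) for d in(.08,.008,0)])
print(np.round(s['wrist_force'],1),s['gripper_width'],np.round(s['q'],2),s['clock'])
E
python3 pose.py
```

```text
tcp [0.4069 0.1005 0.2536] carton in tray (mm) [ 4.600e+00 -1.000e-01  1.502e+02]
turn needed /6deg [-1.204  0.19   0.369]
shift to x3,d80,d8,d0: [ 0.549 -0.098 -1.028] [ 1.127 -0.261 -2.067] [ 1.191 -0.279 -2.182]
[ 0.1 -0.4 -1.8] 0.05999152923420178 [ 0.31 -0.85  2.02 -0.2   1.5  -0.94] 13.7
```

step_arm:
  series:
    - [[-0.4,0.06,0.12],[0.27,-0.05,-0.5],0.5]
    - [[-0.4,0.06,0.12],[0.27,-0.05,-0.5],0.5]
    - [[-0.4,0.06,0.12],[0,0,0],0.5]
    - [[0,0,0],[0,0,0],0.5]
    - [[0,0,0],[0,0,0],0.5]
    - [[0,0,0],[0,0,0],0.5]

```text
clock: 14.45
eef_pos: [0.4396, 0.0948, 0.1958]
tcp_rot: [0.132, 0.956, -0.034, 0.258]
wrist_force: [-1.0, -0.3, -1.5]
gripper_width: 0.0594
gripper_force: 29.9
```

```bash
python3 pose.py
```

```text
tcp [0.4396 0.0948 0.1958] carton in tray (mm) [ 4.8  0.2 83.5]
turn needed /6deg [-0.018  0.042 -0.012]
shift to x3,d80,d8,d0: [ 0.004 -0.003 -0.064] [ 0.582 -0.166 -1.103] [ 0.646 -0.184 -1.219]
[-1.  -0.3 -1.5] 0.05942296245274835 [ 0.35 -0.74  2.06 -0.3   1.39 -0.96] 14.45
```

step_arm:
  series:
    - [[0,0.04,0],[0.18,-0.05,-0.35],0.5]
    - [[0,0,0],[0.18,-0.05,-0.35],0.5]
    - [[0,0,0],[0.18,-0.05,-0.33],0.5]
    - [[0,0,0],[0,0,0],0.5]
    - [[0,0,0],[0,0,0],0.5]

```text
clock: 15.08
eef_pos: [0.472, 0.0858, 0.1345]
tcp_rot: [0.132, 0.957, -0.035, 0.256]
wrist_force: [0.0, 0.8, -1.2]
gripper_width: 0.0598
gripper_force: 29.9
```

```bash
python3 pose.py
python3 - <<'E'
from pose import *
c=cap('scene','s4');d=cap('side','d4')
for D in(c,d):
    P=pts(D);h=cv2.cvtColor(D['image'],cv2.COLOR_BGR2HSV);q=(P-T)@B
    m=(abs(q[...,0])<.075)&(abs(q[...,1])<.04)&(q[...,2]>.012)&(q[...,2]<.06)&(h[...,0]>10)&(h[...,0]<26)&(h[...,1]>60)&(h[...,2]>50)
    t=q[m];print(len(t),(np.percentile(t,[1,99],axis=0)*1000).round(1))
a=cv2.resize(c['image'][160:270,210:350],(560,440),interpolation=cv2.INTER_CUBIC)[100:400]
b=cv2.resize(d['image'][220:310,255:395],(560,360),interpolation=cv2.INTER_CUBIC)[:300]
cv2.imwrite('pics/crop5.png',np.vstack([a,b]))
E
```

```text
tcp [0.472  0.0858 0.1345] carton in tray (mm) [ 3.1  0.3 13.6]
turn needed /6deg [-0.015 -0.    -0.012]
shift to x3,d80,d8,d0: [-0.535  0.148  0.958] [ 0.042 -0.015 -0.081] [ 0.106 -0.034 -0.197]
[ 0.   0.8 -1.2] 0.05979350550998624 [ 0.29 -0.65  2.12 -0.29  1.23 -0.97] 15.075
tcp [0.472  0.0858 0.1345] carton in tray (mm) [ 3.1  0.3 13.6]
turn needed /6deg [-0.015 -0.    -0.012]
shift to x3,d80,d8,d0: [-0.535  0.148  0.958] [ 0.042 -0.015 -0.081] [ 0.106 -0.034 -0.197]
[ 0.   0.8 -1.2] 0.05979350550998624 [ 0.29 -0.65  2.12 -0.29  1.23 -0.97] 15.075
552 [[-50.5 -37.5  16.6]
 [ 56.6  28.   49.6]]
564 [[-54.  -28.6  15.5]
 [ 55.4  37.4  46.5]]
```

View pics/crop5.png

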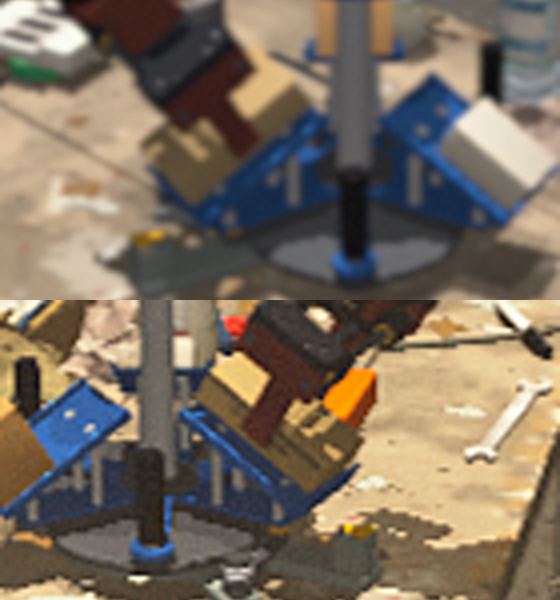

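Picture: the carton is held flat and lengthwise above the front tray, its lower end a few mm inside the lip. Now I lower it slowly.

step_arm:
  series:
    - [[0,0,0],[0.03,-0.008,-0.05],0.5]
    - [[0,0,0],[0.025,-0.007,-0.045],0.5]
    - [[0,0,0],[0.02,-0.006,-0.035],0.5]
    - [[0,0,0],[0.015,-0.005,-0.03],0.5]
    - [[0,0,0],[0,0,0],0.5]
    - [[0,0,0],[0,0,0],0.5]

```text
clock: 15.92
eef_pos: [0.4774, 0.0842, 0.1238]
tcp_rot: [0.132, 0.957, -0.035, 0.256]
wrist_force: [-0.1, -0.1, -2.2]
gripper_width: 0.0598
gripper_force: 29.9
```

```bash
python3 pose.py
```

```text
tcp [0.4774 0.0842 0.1238] carton in tray (mm) [2.6 0.2 1.5]
turn needed /6deg [-0.011 -0.009 -0.016]
shift to x3,d80,d8,d0: [-0.625  0.174  1.136] [-0.048  0.011  0.097] [ 0.017 -0.008 -0.018]
[-0.1 -0.1 -2.2] 0.05977597127136985 [ 0.28 -0.63  2.12 -0.28  1.21 -0.97] 15.925
```

Not touching yet, so I go down in small steps until there's contact.

step_arm:
  series:
    - [[0,0,0],[0.008,-0.002,-0.015],0.5]
    - [[0,0,0],[0.008,-0.002,-0.015],0.5]
    - [[0,0,0],[0,0,0],0.5]
    - [[0,0,0],[0,0,0],0.5]

```text
clock: 16.42
eef_pos: [0.4783, 0.0839, 0.1219]
tcp_rot: [0.132, 0.957, -0.035, 0.256]
wrist_force: [-0.1, 0.0, -1.6]
gripper_width: 0.0597
gripper_force: 29.9
```

```bash
python3 pose.py
```

```text
tcp [0.4783 0.0839 0.1219] carton in tray (mm) [ 2.5  0.2 -0.6]
turn needed /6deg [-0.01  -0.009 -0.016]
shift to x3,d80,d8,d0: [-0.641  0.178  1.167] [-0.063  0.015  0.128] [ 0.001 -0.003  0.012]
[-0.1  0.  -1.6] 0.05968937369647934 [ 0.28 -0.63  2.13 -0.28  1.2  -0.98] 16.425
```

step_arm:
  series:
    - [[0,0,0],[0.008,-0.002,-0.015],0.5]
    - [[0,0,0],[0.008,-0.002,-0.015],0.5]
    - [[0,0,0],[0,0,0],0.5]
    - [[0,0,0],[0,0,0],0.5]

```text
clock: 16.92
eef_pos: [0.4787, 0.0839, 0.1216]
tcp_rot: [0.132, 0.957, -0.035, 0.256]
wrist_force: [-13.7, 2.0, 7.7]
gripper_width: 0.0599
gripper_force: 29.9
```

```bash
python3 pose.py
```

```text
tcp [0.4787 0.0839 0.1216] carton in tray (mm) [ 2.6  0.3 -1.1]
turn needed /6deg [-0.015 -0.015 -0.013]
shift to x3,d80,d8,d0: [-0.647  0.178  1.172] [-0.07   0.015  0.133] [-0.006 -0.003  0.018]
[-13.7   2.    7.7] 0.05989275452017026 [ 0.28 -0.63  2.12 -0.28  1.2  -0.98] 16.925
```

Contact at about 15 N on the tray floor, with the carton about 2.6 mm from the lip. I release it and retreat along the tray normal.

step_arm:
  series:
    - [[0,0,0],[-0.004,0.001,0.008],0.5]
    - [[0,0,0],[0,0,0],0.7]
    - [[0,0,0],[0,0,0],0.85]
    - [[0,0,0],[0,0,0],0.9]
    - [[0,0,0],[0,0,0],0.9]
    - [[0,0,0],[-0.12,0.034,0.217],0.9]
    - [[0,0,0],[-0.24,0.068,0.433],0.9]
    - [[0,0,0],[-0.29,0.082,0.52],0.9]
    - [[0,0,0],[-0.29,0.082,0.52],0.9]
    - [[0,0,0],[-0.29,0.3,0.52],0.9]
    - [[0,0,0],[0,0.9,0.3],0.9]
    - [[0,0,0],[0,0.9,0.3],0.9]

```text
clock: 18.42
eef_pos: [0.4046, 0.227, 0.2922]
tcp_rot: [0.133, 0.957, -0.034, 0.257]
wrist_force: [0.5, -0.4, 0.4]
gripper_width: 0.0791
gripper_force: 0.0
```

Run:
```python
from pose import *
c=cap('scene','s5');d=cap('side','d5')
for D in(c,d):
    P=pts(D);h=cv2.cvtColor(D['image'],cv2.COLOR_BGR2HSV);q=(P-T)@B
    m=(abs(q[...,0])<.075)&(abs(q[...,1])<.04)&(q[...,2]>.008)&(q[...,2]<.06)&(h[...,0]>10)&(h[...,0]<26)&(h[...,1]>60)&(h[...,2]>50)
    t=q[m];k=t[:,2]>.024;A=np.c_[t[k][:,:2],np.ones(k.sum())]
    print(len(t),(np.percentile(t,[1,99],axis=0)*1000).round(1),(np.percentile(t[k],[1,99],axis=0)*1000).round(1),np.linalg.lstsq(A,t[k][:,2],rcond=None)[0].round(4),cv2.minAreaRect((t[k][:,:2]*1000).astype(np.float32)))
    near=np.hypot(P[...,0]-.5817,P[...,1]-.0545)
    m=(P[...,2]>.06)&(P[...,2]<.125)&(near<.14)&(near>.1)&(h[...,2]<70)
    kk,l,st,ce=cv2.connectedComponentsWithStats(m.astype(np.uint8))
    for i in range(1,kk):
        if st[i,4]>30:
            g=np.median(P[l==i],0);o=np.array(D['origin'])[:2]-g[:2];g[:2]-=.008*o/np.linalg.norm(o)
            print(g.round(3),'ang',np.degrees(np.arctan2(g[1]-.0545,g[0]-.5817)).round(1))
a=cv2.resize(c['image'][160:270,210:350],(560,440),interpolation=cv2.INTER_CUBIC)[100:400]
b=cv2.resize(d['image'][220:310,255:395],(560,360),interpolation=cv2.INTER_CUBIC)[:300]
cv2.imwrite('pics/crop6.png',np.vstack([a,b]))
```

```text
tcp [0.4046 0.227  0.2922] carton in tray (mm) [ -7.5 117.9 201.8]
turn needed /6deg [-0.036  0.022 -0.009]
shift to x3,d80,d8,d0: [ 0.588 -2.207 -1.67 ] [ 1.166 -2.37  -2.709] [ 1.23  -2.388 -2.825]
[ 0.5 -0.4  0.4] 0.07906557129970469 [ 0.74 -0.55  1.77 -0.44  1.61 -0.64] 18.425
733 [[-51.3 -32.1   8.9]
 [ 55.2  30.7  31.7]] [[-51.4 -31.3  24.3]
 [ 55.2  31.1  31.9]] [0.001  0.0013 0.0279] ((1.5670166015625, 0.07008743286132812), (109.75556182861328, 64.91140747070312), 1.1473411321640015)
[0.553 0.172 0.108] ang 104.0
[0.699 0.021 0.104] ang -16.1
[ 0.496 -0.029  0.095] ang -135.8
673 [[-54.2 -29.7   8.7]
 [ 53.7  36.6  32.5]] [[-53.1 -29.7  24.2]
 [ 53.7  35.6  33.1]] [0.001  0.0115 0.0277] ((0.2542228698730469, 3.4249114990234375), (70.06484985351562, 109.81124877929688), 88.81663513183594)
[0.696 0.023 0.098] ang -15.4
[ 0.494 -0.028  0.104] ang -136.9
[0.551 0.171 0.093] ang 104.6
```

View pics/crop6.png

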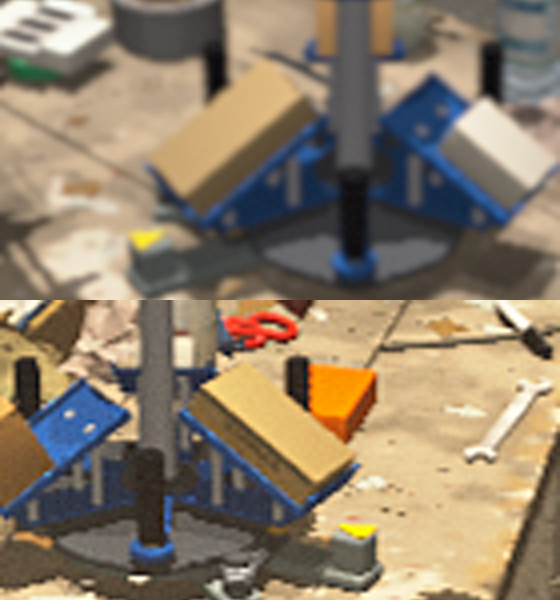

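Picture: the carton lies flat and lengthwise on the front tray at the arrow (top panel (235,145), lower panel (270,430)). It's about 1 mm off in x, under 2 mm off the centre line, and the gripper is well clear. Handing in after one settling row.

step_arm:
  series:
    - [[0,0,0],[0,0,0],0.9]
    - [[0,0,0],[0,0,0],0.9]
    - [[0,0,0],[0,0,0],0.9]

```text
clock: 18.9
eef_pos: [0.4053, 0.2244, 0.2894]
tcp_rot: [0.133, 0.957, -0.035, 0.256]
wrist_force: [-0.8, 0.6, -0.1]
gripper_width: 0.0791
gripper_force: 0.0
```

```bash
python3 -c "
from plant import hand_in
print(hand_in())"
```

```text
the job is handed in; nothing more can be done
None
```

I turned the carousel 120° clockwise to bring the empty tray to the arrow, and lowered the brown carton flat and lengthwise against its front lip. The cameras put it within about 3 mm of target. I handed the job in at about 19 s, and no verdict came back.

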